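# Pack the twine reel and close the biscuit tin

## Robot

A 7-joint arm with a two-finger parallel gripper is mounted at the origin on the work surface. World frame = base frame: x ahead of the robot, y to its left, z up, the work surface at z = 0. Lengths are in m, angles in rad, forces in N, time in s.
With the tool pointing down it reaches from about 0.425 to 0.925 m from the base axis. Payload 6.8 kg.
Tool frame: the origin (TCP) lies at the very end of the fingers, on their centre line; the grasp point (between the pads) lies 19 mm behind it; z points along the fingers, y is the line along which they close (so a half turn about z gives the same grasp; the last joint's range is limited). The gripper opens to 85 mm and grips with 20 to 120 N. Pads are 22 mm wide; open, the fingers measure 114 mm over their backs; the gripper's body (76 mm by 85 mm) begins 54 mm behind the grasp point. The pads swing forward as they close: fully open they stand 13 mm farther back than shut.
Start: joints at [1.178, 0.477, 0.022, 1.555, -0.011, 1.109, -0.083], TCP at [0.19, -0.648, 0.231] pointing down, gripper open.
Joint ranges: [-2.96, 2.96], [-0.34, 2.1], [-1.41, 1.46], [0.24, 2.44], [-1.37, 4.51], [0.17, 1.92], [-2.96, 2.96]. Speed limits (rad/s): [2.39, 2.39, 3.14, 3.14, 3.14, 3.14, 3.14].

## Interface

Orientations are given as a rotation vector (axis times angle).
In Python, from plant import robot gives the robot as it stands.
- The arm moves only by the tool servo_tool, never from a script. Its arguments are lists of equal length, an entry for each row: "dp": the shift along the tool's x, y, z in mm, a list of three; "yaw": the turn about the tool's z in degrees. In form: {"dp": [[x, y, z], ...], "yaw": [yaw, ...]}. A call has 1 to 20 rows; each row shifts and turns the commanded pose from where the row before left it, along the tool's axes as they then stand; what a row does not reach is not made up. A row lasts 1/8 s, in which the tool goes at most 62.5 mm and 10.7 degrees, less where a joint would pass 70% of its speed; a pose out of reach is approached as far as the arm can. A call with a gripper value outside its range is refused whole. "gripper" is the finger opening in mm, from 0 to 85.4, set as the call begins (left out, the last holds). The fingers move at their own pace and stop on an object; "grip_force" is the grip in N (left out, the last holds). Time passes only in rows, so rows that do not move let the fingers close. It gives the time, the measured TCP pose, the force, the opening and the grip force at its end, in the units of the state.
- robot.get_state(): the state, without advancing time (a new reading comes with each control period).
- robot.grab_frame(name): name is "side" or "top" or "wrist"; returns a dict with "pixels" (480x640x3 uint8, red, green, blue), "depth" (480x640 float32, m along the optical axis (not along the pixel's ray), 0 where there is no reading), "fx", "fy", "cx", "cy" (pixels), "origin" and "attitude" of the camera in the world; the wrist camera has in their place "tool_from_camera" (4x4, takes a point from camera to tool coordinates, whose origin is the TCP and whose axes are the flange's). Camera axes: x right, y down, z forward; pixel columns grow to the right and rows downward; lengths in m; the calibration is good to about 2 mm. A picture is of the moment at which its call begins: read the wrist's pose just before it.
- robot.sign_off(): hands the job in; it is judged then, once.
The state is a dict: "time": time; "joint_positions": joint angles; "joint_velocities": joint speeds; "joint_efforts": joint torques, N m; "position": TCP position; "tcp_rot": TCP orientation; "contact_force": force on the tool from outside, world axes, zero at the start; "moment": the same for the moment, N m; "finger_gap": opening from 0.0 (shut) to 1.0 (fully open); "grasp_force": force on a finger pad.
Only numpy, scipy, OpenCV 4.12 (cv2) and the standard library are available. Lean on these libraries where they do the work, as an engineer would, in place of code of your own. Each camera call takes 0.05 s, during which the arm holds its last target. There are 200 camera calls.

## Task

Slide the reel of twine up off its wooden spindle and put it inside the open biscuit tin. Then take the knobbed lid from its sloping rest and set it onto the tin by hand, feeling it down into the mouth (no dropping, never more than 40 N); still holding the knob, press it home with 3 to 20 N for half a second, then let go so that it stays fully seated and level, and leave the mug and the sugar shaker as they are.

Things in the scene. Friction and masses are not known exactly. Their poses are not given: they have to be found in the camera images.
- tin: Open round biscuit tin of plain steel, loose, 118 mm outer diameter, 62 mm high, wall 3 mm (mouth 112 mm), floor 4 mm thick; about 0.6 kg. Origin: centre of its underside, z up. One sharp-edged rim, no lip.
- lid: Loose round steel lid with wooden knob, starts leaning on the rest. Origin: centre of the plug's underside; z = lid axis towards the knob. Plug 108 mm dia, z 0 to 8 mm (bevel 1.5 mm), drops into the tin's mouth with 2 mm play all round; flange 124 mm dia, z 8 to 11 mm, lies on the rim; knob cylinder 24 mm dia, z 11 to 39 mm. Seated, its origin is 54 mm above the tin's.
- lid_knob (a point): Point on the lid's axis in the middle of the knob, 27 mm above the lid's origin, same axes as the lid.
- lid_rest: Fixed wooden lid rest, foot 130 x 120 mm: a board sloping at 0.5 rad (29 degrees), so the lid is tilted that much; its upper face looks towards its own -x and up; two pins (8 mm thick, standing 20 mm out of the board) at its lower edge carry the lid's flange. Origin: centre of the foot's underside, z up.
- reel: Reel of twine, loose, upright on the spindle: 48 mm diameter over its two end flanges (4 mm thick, the wound part between them 42 mm), 34 mm high, bore 15 mm; 60 g. Origin: centre of its lower face, z along its bore.
- spindle: Turned wooden stand, fixed: foot 90 mm in diameter, 20 mm high, with a 10 mm post on its axis rising to 76 mm above the table (22 mm above the reel). Origin: centre of the underside. The reel rests on the foot, 20 mm above the table.
- mug: White ceramic mug, loose, 76 mm in diameter, 85 mm high, handle at its +y; bystander, to be left alone. Origin: centre of the underside.
- shaker: Sugar shaker, loose, aluminium body 56 mm in diameter with steel cap, 120 mm high; bystander, to be left alone. Origin: centre of the underside.

How it is judged:
By the outcome, as a careful person would: the job done as asked, in the order asked, and still so for the second after the job is handed in, with the robot touching nothing.
It also fails if it takes over 69 s, if anything falls off the work surface, if the arm or the gripper's body presses on something with over 40 N, if the wrist force passes 120 N, or if a joint passes its speed limit or range.

## Working session

There is one attempt and no reset: what is moved stays moved. The work goes in short steps, Python scripts to look and compute and a tool call to move; the robot and the scene stay as the last step left them, time stands still between calls to the robot, and variables do not carry over. Pictures are saved under pics/ and viewed, at most 10 in all, crops included, and the job is handed in when it is done.

Besides the shell and the picture viewer there is one more tool, called as a command line: name --pt "numbers of a row" for each row, then --argument value for the rest. servo_tool: Moves the arm, as the interface text tells. Its arguments: {"type":"object","properties":{"dp":{"type":"array"},"yaw":{"type":"array"},"gripper":{"type":"number"},"grip_force":{"type":"number"}},"required":["dp","yaw"]}

```bash
ls; mkdir -p pics
python3 - <<'E'
from plant import robot
import cv2,numpy as np
s=robot.get_state();print({k:np.round(v,3) for k,v in s.items()})
for n in("top","side"):
    f=robot.grab_frame(n);cv2.imwrite(f"pics/{n}0.png",f["pixels"][:,:,::-1]);np.savez(f"{n}0.npz",**f)
    print(n,f["fx"],f["fy"],f["cx"],f["cy"],f["origin"],f["attitude"],(f["depth"]>0).mean())
E
```

```text
pics
{'time': np.float64(0.0), 'joint_positions': array([ 1.178,  0.478,  0.022,  1.556, -0.011,  1.109, -0.083]), 'joint_velocities': array([ 0.001,  0.001, -0.001, -0.001, -0.   , -0.001,  0.   ]), 'joint_efforts': array([-1.0000e-03, -5.9646e+01,  1.6080e+00, -2.8120e+01,  1.3000e-02,
        9.0000e-03, -0.0000e+00]), 'position': array([ 0.189, -0.647,  0.23 ]), 'tcp_rot': array([-3.108e+00, -4.460e-01,  1.000e-03]), 'contact_force': array([ 0.907, -0.083, -0.583]), 'moment': array([-0.023,  0.011,  0.042]), 'grasp_force': np.float64(0.0), 'finger_gap': np.float64(1.005)}
top 558.9439294203289 558.9439294203289 312.22449934522746 244.68187760202 [0.43670127 0.02129097 1.25054502] [-2.0955468   2.14507735 -0.20279799] 0.9959407552083334
side 498.51046986925525 498.51046986925525 326.38609813049794 230.09618053079234 [0.40124644 0.65243711 0.57258822] [-0.5350429   2.58737822 -1.36543036] 0.99603515625
```

View pics/top0.png

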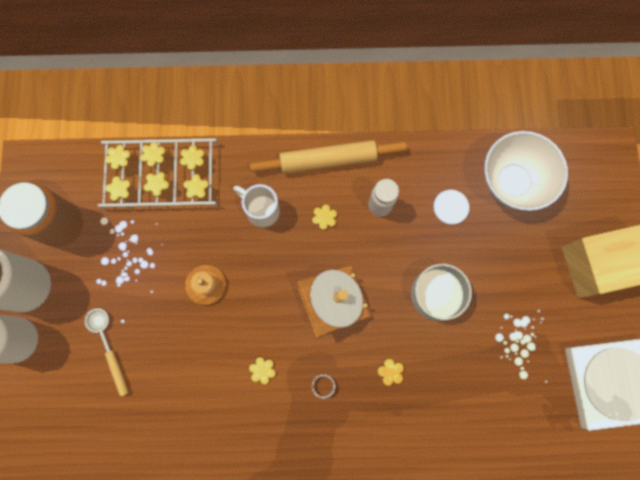

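View pics/side0.png

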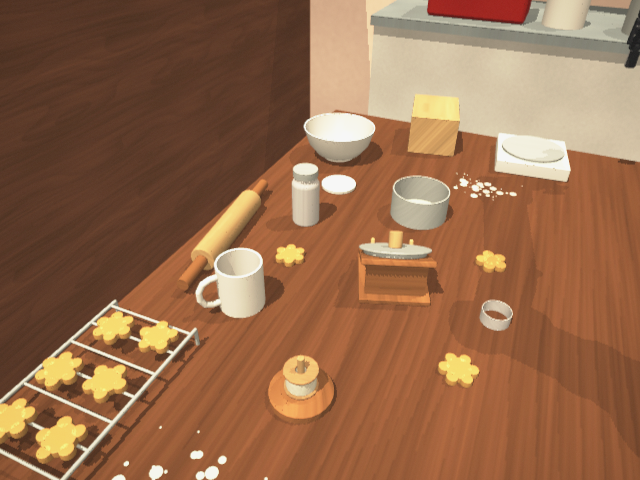

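Top: spindle and reel at (205,285), lid at (337,298) with its knob at (342,296), tin at (441,293), mug at (262,206), shaker at (384,197). The side view shows the same items, with the lid's face hidden edge-on at (395,250).

```bash
cat > h.py <<'E'
import numpy as np,cv2
from scipy.spatial.transform import Rotation as R
from scipy.optimize import least_squares
def cloud(f,T=None):
    v,u=np.mgrid[:480,:640];d=f["depth"]
    p=np.stack([(u-f["cx"])/f["fx"]*d,(v-f["cy"])/f["fy"]*d,d],-1)
    if T is None: return p@R.from_rotvec(f["attitude"]).as_matrix().T+f["origin"]
    return p@T[:3,:3].T+T[:3,3]
def circ(xy):
    r=least_squares(lambda q:np.hypot(*(xy-q[:2]).T)-q[2],[*xy.mean(0),.05],loss="soft_l1",f_scale=.002)
    return r.x
def win(P,u,v,r): return P[v-r:v+r,u-r:u+r].reshape(-1,3)
E
python3 - <<'E'
from h import *
np.set_printoptions(precision=4,suppress=True)
f=dict(np.load("top0.npz"));P=cloud(f);g=dict(np.load("side0.npz"));Q=cloud(g)
print("table",P[330,260],P[250,330],Q[350,360])
a=win(P,441,293,38);t=a[(a[:,2]>.055)&(a[:,2]<.07)];print("tin rim",len(t),np.median(t[:,2]),circ(t[:,:2]))
a=win(P,205,285,26);print("spin max",a[:,2].max())
for lo,hi in((.048,.06),(.014,.026),(.066,.08)):
    t=a[(a[:,2]>lo)&(a[:,2]<hi)];print(lo,len(t),t.mean(0),circ(t[:,:2]))
for n,u,v in(("mug",262,206),("shk",384,197)):
    a=win(P,u,v,26);t=a[a[:,2]>a[:,2].max()-.012];print(n,a[:,2].max(),(t.min(0)+t.max(0))/2)
# lid plane
m=cv2.circle(np.zeros((480,640),np.uint8),(337,298),24,1,-1)>0
a=P[m];b=a
for i in range(8):
    c=b.mean(0);n=np.linalg.svd(b-c)[2][2];n*=np.sign(n[2]);b=a[abs((a-c)@n)<max(.003,.01-.001*i)]
print("lid n",n,"tilt",np.arccos(n[2]),"yaw",np.arctan2(n[1],n[0]),len(b),len(a))
w=win(P,337,298,42);d=(w-c)@n;e1=np.cross(n,[0,0,1]);e1/=np.linalg.norm(e1);e2=np.cross(n,e1)
fl=w[abs(d)<.003];hull=cv2.convexHull(np.c_[(fl-c)@e1,(fl-c)@e2].astype(np.float32))[:,0]
q=circ(hull);C=c+q[0]*e1+q[1]*e2;print("flange top centre",C,q[2])
print("origin",C-.011*n,"knob from flange",C+.016*n)
k=w[(d>.022)&(d<.034)];print("knob top pts",len(k),k.mean(0),np.median((k-C)@n))
E
```

```text
table [0.4896 0.1396 0.0001] [ 0.6661 -0.0206 -0.0009] [ 0.5441  0.154  -0.0001]
tin rim 320 0.06185493410470533 [ 0.5601 -0.2563  0.0572]
spin max 1.2505450231881847
0.048 336 [0.5931 0.2592 0.0544] [0.5933 0.2599 0.0173]
0.014 680 [0.5904 0.2554 0.0186] [0.5945 0.2616 0.0344]
0.066 19 [0.5922 0.2592 0.0743] [0.5934 0.2593 0.0038]
mug 1.2505450231881847 [0.4367 0.0213 1.2505]
shk 1.2505450231881847 [0.4367 0.0213 1.2505]
lid n [ 0.1663 -0.451   0.8769] tilt 0.5013670589700232 yaw -1.2175623136962896 1425 1793
flange top centre [ 0.577  -0.0624  0.0472] 0.09826220636770072
origin [ 0.5752 -0.0574  0.0375] knob from flange [ 0.5797 -0.0696  0.0612]
knob top pts 98 [ 0.5551 -0.0414  0.0931] 0.027182142495586925
```

```bash
cat >> h.py <<'E'
def go(s,t,xdir=None):
    """shift in present tool axes (mm) to world point t; yaw (deg) bringing tool y along xdir (mod 180)"""
    M=R.from_rotvec(s["tcp_rot"]).as_matrix();d=1000*(np.array(t)-s["position"])@M
    print("tool x,y",M[:,0].round(3),M[:,1].round(3),"z",M[:,2].round(3),"dp",d.round(1))
    if xdir is not None:
        v=M.T@np.array([*xdir,0]);y=np.degrees(np.arctan2(-v[0],v[1]));print("yaw",round((y+90)%180-90,1))
E
python3 - <<'E'
from h import *
from plant import robot
np.set_printoptions(precision=4,suppress=True)
f=dict(np.load("top0.npz"));P=cloud(f)
hsv=cv2.cvtColor(f["pixels"],cv2.COLOR_RGB2HSV)
m=((hsv[...,1]<70)&(hsv[...,2]>90)).astype(np.uint8);z=np.zeros_like(m);z[262:334,300:372]=m[262:334,300:372]
cn,_=cv2.findContours(z,0,2);c=max(cn,key=cv2.contourArea);print("ell",cv2.fitEllipse(c),cv2.contourArea(c))
fill=cv2.drawContours(z*0,[c],-1,1,-1)
n=np.array([.1663,-.451,.8769]);
g=P[(cv2.erode(fill,None,iterations=3)>0)];h=g@n;h0=np.median(h)
# contour rays onto the flange plane
o=f["origin"];A=R.from_rotvec(f["attitude"]).as_matrix()
uv=cv2.convexHull(c)[:,0].astype(float)
ray=np.c_[(uv[:,0]-f["cx"])/f["fx"],(uv[:,1]-f["cy"])/f["fy"],np.ones(len(uv))]@A.T
X=o+ray*((h0-o@n)/(ray@n))[:,None]
e1=np.cross(n,[0,0,1]);e1/=np.linalg.norm(e1);e2=np.cross(n,e1)
q=circ(np.c_[X@e1,X@e2]);C=h0*n+q[0]*e1+q[1]*e2
print("C",C,"r",q[2],"Knobmid",C+.016*n,"top",C+.028*n)
w=win(P,341,296,12);k=w[abs(w@n-h0-.028)<.004];print("knob top meas",len(k),k.mean(0))
s=robot.get_state();go(s,[.593,.2595,.16])
for nn,u,v in(("mug",262,206),("shk",385,188)):
    a=win(P,u,v,24);a=a[a[:,2]<.3];t=a[a[:,2]>a[:,2].max()-.012];print(nn,a[:,2].max(),(t.min(0)+t.max(0))/2)
E
```

```text
ell ((336.20947265625, 298.1364440917969), (48.790523529052734, 58.24274444580078), 150.3079833984375) 2224.0
C [ 0.5505 -0.0295  0.0695] r 0.062116795687836665 Knobmid [ 0.5531 -0.0367  0.0835] top [ 0.5551 -0.0421  0.094 ]
knob top meas 89 [ 0.5554 -0.0418  0.093 ]
tool x,y [ 0.96   0.281 -0.   ] [ 0.281 -0.96  -0.002] z [-0.001  0.002 -1.   ] dp [ 642.1 -756.8   71.6]
mug 0.09188372225987029 [0.761  0.1312 0.0859]
shk 0.12845338238360982 [ 0.769  -0.1386  0.1225]
```

servo_tool --pt "32 -38 0" --pt "32 -38 0" --pt "32 -38 0" --pt "32 -38 0" --pt "32 -38 0" --pt "32 -38 0" --pt "32 -38 0" --pt "32 -38 0" --pt "32 -38 0" --pt "32 -38 0" --pt "32 -38 0" --pt "32 -38 0" --pt "32 -38 0" --pt "32 -38 0" --pt "32 -38 0" --pt "32 -38 0" --pt "32 -38 0" --pt "32 -38 0" --pt "32 -38 0" --pt "32 -38 0" --yaw '[0,0,0,0,0,0,0,0,0,0,0,0,0,0,0,0,0,0,0,0]' --gripper 75

```text
time: 2.6
position: [0.5908, 0.2625, 0.2307]
tcp_rot: [3.109, 0.445, -0.001]
contact_force: [1.0, -1.0, 0.0]
finger_gap: 0.878
grasp_force: 0.0
```

Run:
```python
from h import *
from plant import robot
np.set_printoptions(precision=4,suppress=True)
s=robot.get_state();print(s["position"],s["joint_positions"]);f=robot.grab_frame("wrist")
cv2.imwrite("pics/w1.png",f["pixels"][:,:,::-1])
T=np.eye(4);T[:3,:3]=R.from_rotvec(s["tcp_rot"]).as_matrix();T[:3,3]=s["position"]
P=cloud(f,T@f["tool_from_camera"]).reshape(-1,3);P=P[np.hypot(P[:,0]-.593,P[:,1]-.2595)<.05]
for lo,hi in((.05,.058),(.015,.025),(.071,.08)):
    t=P[(P[:,2]>lo)&(P[:,2]<hi)];print(lo,len(t),t.mean(0) if len(t) else "",circ(t[:,:2]) if len(t)>10 else "", (t.min(0)+t.max(0))/2 if len(t) else "")
go(s,[.5935,.2595,.025])
```

```text
[0.5908 0.2625 0.2307] [-0.1421  0.4822 -0.5193  1.5994  0.2574  1.1297 -2.0094]
0.05 2448 [0.5926 0.2603 0.0536] [0.5918 0.2601 0.0175] [0.5918 0.26   0.054 ]
0.015 3109 [0.6002 0.2628 0.0182] [0.5889 0.2591 0.0329] [0.5918 0.2604 0.02  ]
0.071 142 [0.5924 0.2602 0.0751] [0.5922 0.2601 0.0034] [0.5921 0.2601 0.0739]
tool x,y [ 0.96   0.281 -0.001] [ 0.281 -0.96   0.   ] z [-0.001 -0.001 -1.   ] dp [  1.9   3.6 205.7]
```

servo_tool --pt "0.5 2.7 20" --pt "0 0 40" --pt "0 0 40" --pt "0 0 40" --pt "0 0 30" --pt "0 0 15" --pt "0 0 10" --pt "0 0 8" --pt "0 0 0" --pt "0 0 0" --yaw '[0,0,0,0,0,0,0,0,0,0]'

```text
time: 3.9
position: [0.5921, 0.2592, 0.0291]
tcp_rot: [-3.109, -0.446, -0.002]
contact_force: [0.8, -0.0, 1.1]
finger_gap: 0.877
grasp_force: 0.0
```

servo_tool --pt "0 0 0" --pt "0 0 0" --pt "0 0 0" --pt "0 0 0" --pt "0 0 0" --pt "0 0 0" --yaw '[0,0,0,0,0,0]' --gripper 40 --grip_force 25

```text
time: 4.65
position: [0.592, 0.2592, 0.0291]
tcp_rot: [-3.11, -0.446, -0.002]
contact_force: [-2.0, -0.2, 6.5]
finger_gap: 0.547
grasp_force: 26.0
```

servo_tool --pt "0 0 -5" --pt "0 0 -10" --pt "0 0 -15" --pt "0 0 -20" --pt "0 0 -30" --pt "0 0 -30" --pt "0 0 -30" --pt "0 0 0" --yaw '[0,0,0,0,0,0,0,0]'

```text
time: 5.65
position: [0.5933, 0.2601, 0.1724]
tcp_rot: [-3.108, -0.445, -0.01]
contact_force: [-0.8, 0.0, -0.8]
finger_gap: 0.548
grasp_force: 25.9
```

Run:
```python
from h import *
from plant import robot
s=robot.get_state();print(s["position"],s["contact_force"],s["finger_gap"]);go(s,[.560,-.256,.17])
f=robot.grab_frame("wrist");cv2.imwrite("pics/w2.png",f["pixels"][:,:,::-1])
```

```text
[0.59326807 0.2601157  0.17235273] [-0.84339454  0.00688458 -0.79895726] 0.5481004767538762
tool x,y [0.96  0.281 0.006] [ 0.281 -0.96  -0.001] z [ 0.006  0.003 -1.   ] dp [-176.9  486.     0.7]
```

View pics/w2.png

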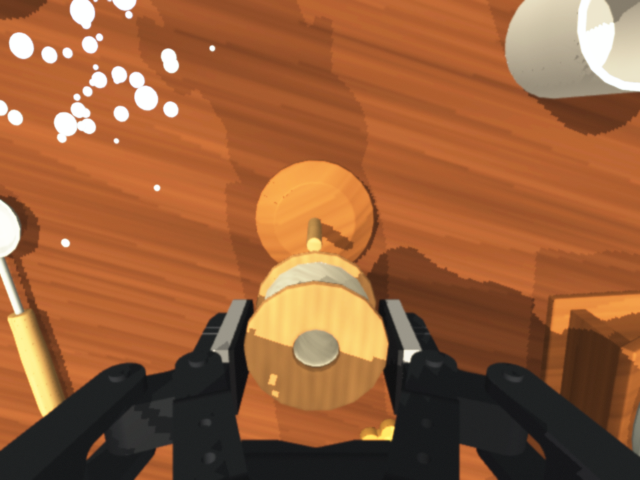

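The reel is held between the pads at (316,345); the bare spindle stands clear at (315,220). On to the tin.

servo_tool --pt "-14 38 0" --pt "-14 38 0" --pt "-14 38 0" --pt "-14 38 0" --pt "-14 38 0" --pt "-14 38 0" --pt "-14 38 0" --pt "-14 38 0" --pt "-14 38 0" --pt "-14 38 0" --pt "-14 38 0" --pt "-14 38 0" --pt "-9 30 0" --pt "0 0 0" --pt "0 0 0" --yaw '[0,0,0,0,0,0,0,0,0,0,0,0,0,0,0]'

```text
time: 7.58
position: [0.5578, -0.2561, 0.1675]
tcp_rot: [-3.108, -0.447, 0.002]
contact_force: [-0.0, 0.2, -1.3]
finger_gap: 0.544
grasp_force: 26.0
```

Run:
```python
from h import *
from plant import robot
np.set_printoptions(precision=4,suppress=True)
s=robot.get_state();f=robot.grab_frame("wrist");cv2.imwrite("pics/w3.png",f["pixels"][:,:,::-1])
T=np.eye(4);T[:3,:3]=R.from_rotvec(s["tcp_rot"]).as_matrix();T[:3,3]=s["position"]
P=cloud(f,T@f["tool_from_camera"]).reshape(-1,3);P=P[np.hypot(P[:,0]-.56,P[:,1]+.256)<.09]
t=P[abs(P[:,2]-.061)<.004];t=t[np.hypot(*(t[:,:2]-[.56,-.256]).T)>.045];print("tin",len(t),circ(t[:,:2]))
print(s["position"],s["joint_positions"]);go(s,[.560,-.256,.014])
```

```text
tin 2470 [ 0.5603 -0.2568  0.0568]
[ 0.5578 -0.2561  0.1675] [ 0.6344  0.4754 -0.4063  1.7453  0.2203  0.9677 -1.1429]
tool x,y [ 0.96   0.282 -0.001] [ 0.282 -0.96  -0.002] z [-0.001  0.001 -1.   ] dp [  2.2   0.8 153.5]
```

View pics/w3.png

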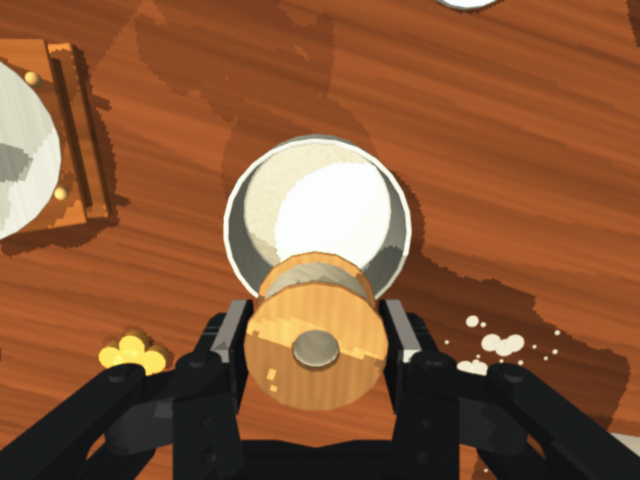

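Tin mouth at (318,220), empty, and the reel is held above it at (316,345).

servo_tool --pt "2.3 0.8 20" --pt "0 0 30" --pt "0 0 30" --pt "0 0 25" --pt "0 0 20" --pt "0 0 12" --pt "0 0 8" --pt "0 0 4" --pt "0 0 2" --pt "0 0 0" --pt "0 0 0" --yaw '[0,0,0,0,0,0,0,0,0,0,0]'

```text
time: 9.0
position: [0.561, -0.2575, 0.0178]
tcp_rot: [3.109, 0.446, 0.001]
contact_force: [-0.2, -1.1, -0.2]
finger_gap: 0.549
grasp_force: 26.0
```

servo_tool --pt "0 0 2" --pt "0 0 1.5" --pt "0 0 1" --pt "0 0 0" --pt "0 0 0" --yaw '[0,0,0,0,0]'

```text
time: 9.62
position: [0.5606, -0.2574, 0.013]
tcp_rot: [3.11, 0.446, -0.0]
contact_force: [-2.7, 0.7, 4.7]
finger_gap: 0.549
grasp_force: 26.2
```

Touching the floor; release and rise.

servo_tool --pt "0 0 0" --pt "0 0 0" --pt "0 0 0" --pt "0 0 0" --pt "0 0 -10" --pt "0 0 -30" --pt "0 0 -40" --pt "0 0 -40" --pt "0 0 -40" --pt "0 0 0" --yaw '[0,0,0,0,0,0,0,0,0,0]' --gripper 62

```text
time: 10.88
position: [0.5632, -0.2585, 0.1771]
tcp_rot: [3.106, 0.444, 0.011]
contact_force: [-0.6, 0.1, 0.4]
finger_gap: 0.725
grasp_force: 0.0
```

Run:
```python
from h import *
from plant import robot
np.set_printoptions(precision=4,suppress=True)
s=robot.get_state();f=robot.grab_frame("wrist");cv2.imwrite("pics/w4.png",f["pixels"][:,:,::-1])
T=np.eye(4);T[:3,:3]=R.from_rotvec(s["tcp_rot"]).as_matrix();T[:3,3]=s["position"]
P=cloud(f,T@f["tool_from_camera"]).reshape(-1,3);r=np.hypot(P[:,0]-.5603,P[:,1]+.2565)
t=P[(abs(P[:,2]-.061)<.004)&(r<.07)&(r>.045)];print("tin",len(t),circ(t[:,:2]))
t=P[(P[:,2]>.02)&(P[:,2]<.055)&(r<.045)];print("reel",np.median(t,0),t[:,2].max())
K=np.array([.5532,-.0366,.0832]);n=np.array([.1663,-.451,.8769]);h=n[:2]/np.linalg.norm(n[:2])
go(s,K+[0,0,.1],[-h[1],h[0]]);print(h,s["joint_positions"])
```

```text
tin 3064 [ 0.5603 -0.2568  0.0569]
reel [ 0.5614 -0.258   0.0376] 0.039895984868487167
tool x,y [0.96  0.28  0.006] [ 0.28  -0.96   0.005] z [ 0.007 -0.003 -1.   ] dp [  52.7 -215.8   -6.9]
yaw 86.0
[ 0.346  -0.9382] [ 0.6366  0.4694 -0.41    1.7304  0.2204  0.9792 -1.1428]
```

View pics/w4.png

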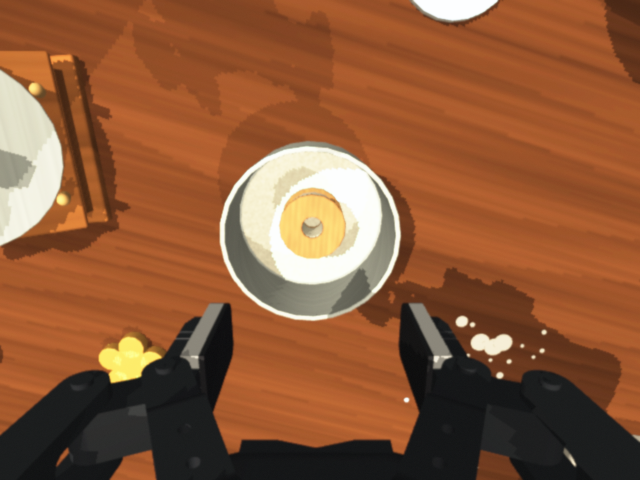

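The reel stands upright in the tin at (312,227), top at 0.038 m as it should be.

servo_tool --pt "7.5 -31 0" --pt "7.5 -31 0" --pt "7.5 -31 0" --pt "7.5 -31 0" --pt "7.5 -31 0" --pt "7.5 -31 0" --pt "7.5 -30 0" --pt "0 0 0" --yaw '[0,0,0,0,0,0,0,0]'

```text
time: 11.92
position: [0.5496, -0.0324, 0.1719]
tcp_rot: [-3.107, -0.453, 0.002]
contact_force: [-0.3, 0.5, 0.7]
finger_gap: 0.724
grasp_force: 0.0
```

servo_tool --pt "0 0 0" --pt "0 0 0" --pt "0 0 0" --pt "0 0 0" --pt "0 0 0" --pt "0 0 0" --pt "0 0 0" --pt "0 0 0" --pt "0 0 0" --pt "0 0 0" --pt "0 0 0" --pt "0 0 0" --pt "0 0 0" --yaw '[-8,-8,-8,-8,-8,-8,-8,-8,-8,-8,-8,-6,0]'

```text
time: 13.55
position: [0.5499, -0.0366, 0.1718]
tcp_rot: [-1.797, -2.575, 0.001]
contact_force: [-0.0, 0.5, 0.1]
finger_gap: 0.73
grasp_force: 0.0
```

Run:
```python
from h import *
from plant import robot
np.set_printoptions(precision=4,suppress=True)
s=robot.get_state();f=robot.grab_frame("wrist");cv2.imwrite("pics/w5.png",f["pixels"][:,:,::-1])
T=np.eye(4);T[:3,:3]=R.from_rotvec(s["tcp_rot"]).as_matrix();T[:3,3]=s["position"]
P=cloud(f,T@f["tool_from_camera"]).reshape(-1,3)
n=np.array([.1663,-.451,.8769]);C=np.array([.5505,-.0295,.0695]);h=n[:2]/np.linalg.norm(n[:2])
ax=(P-C)@n;rad=np.linalg.norm(P-C-ax[:,None]*n,axis=1)
b=P[(abs(ax)<.004)&(rad<.055)&(rad>.018)];c=b.mean(0);m=np.linalg.svd(b-c)[2][2];m*=np.sign(m[2]);print("n",m,len(b),"off",(c-C)@n)
k=P[(abs(ax-.028)<.004)&(rad<.02)];e=np.array([-h[1],h[0],0]);q=np.cross(n,e)
print("knob top",len(k),k.mean(0),circ(np.c_[k@e,k@q]),C@e,C@q, (k@e).min(),(k@e).max())
K=k.mean(0)-.012*m;print("K",K)
h=m[:2]/np.linalg.norm(m[:2]);print(s["position"],s["joint_positions"]);go(s,K-[0,0,.011],[-h[1],h[0]])
```

```text
n [ 0.1639 -0.4501  0.8778] 15584 off -0.0015136209232037756
knob top 940 [ 0.554  -0.0414  0.0926] [ 0.5055 -0.158   0.0083] 0.5062990864302276 -0.15787277597965804 0.4937769813992267 0.5174269377877925
K [ 0.552  -0.036   0.0821]
[ 0.5499 -0.0366  0.1718] [ 0.6072  0.47   -0.8378  1.8692  0.4145  0.9877 -0.0595]
tool x,y [-0.345  0.939  0.001] [ 0.939  0.345 -0.001] z [-0.002  0.    -1.   ] dp [ -0.2   2.3 100.7]
yaw 0.2
```

View pics/w5.png

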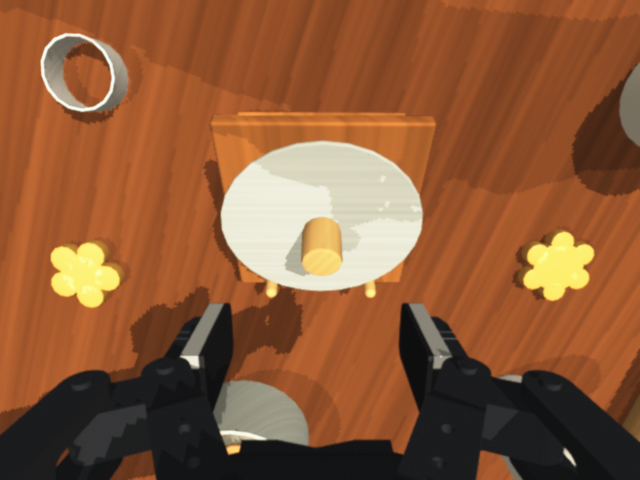

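Knob top at (322,262) midway between the open pads, and the pins at (271,288) and (370,288) are on the near (low) side.

servo_tool --pt "-1.5 2.3 20" --pt "0 0 30" --pt "0 0 20" --pt "0 0 12" --pt "0 0 8" --pt "0 0 4" --pt "0 0 3" --pt "0 0 0" --pt "0 0 0" --yaw '[0,0,0,0,0,0,0,0,0]'

```text
time: 14.72
position: [0.5533, -0.036, 0.0762]
tcp_rot: [1.795, 2.578, 0.0]
contact_force: [0.9, -0.5, -0.2]
finger_gap: 0.728
grasp_force: 0.0
```

servo_tool --pt "0 0 1" --pt "0 0 1" --pt "0 0 0" --pt "0 0 0" --pt "0 0 0" --pt "0 0 0" --pt "0 0 0" --pt "0 0 0" --yaw '[0,0,0,0,0,0,0,0]' --gripper 15 --grip_force 40

```text
time: 15.72
position: [0.5533, -0.036, 0.0739]
tcp_rot: [1.795, 2.578, 0.0]
contact_force: [0.5, -0.6, 2.0]
finger_gap: 0.263
grasp_force: 39.3
```

servo_tool --pt "0 0 -3" --pt "0 0 -5" --pt "0 0 -10" --pt "0 0 -15" --pt "0 0 -20" --pt "0 0 -20" --pt "0 0 -20" --pt "0 0 0" --pt "0 0 0" --yaw '[0,0,0,0,0,0,0,0,0]'

```text
time: 16.85
position: [0.5527, -0.0362, 0.1665]
tcp_rot: [-1.795, -2.578, 0.001]
contact_force: [0.2, -0.2, -2.2]
finger_gap: 0.257
grasp_force: 39.3
```

```bash
cat > lid.py <<'E'
from h import *
from plant import robot
np.set_printoptions(precision=4,suppress=True)
def lid():
    s=robot.get_state();f=robot.grab_frame("wrist");cv2.imwrite("pics/l%d.png"%(100*s["time"]),f["pixels"][:,:,::-1])
    Q=cloud(f,f["tool_from_camera"]);hsv=cv2.cvtColor(f["pixels"],cv2.COLOR_RGB2HSV)
    M=R.from_rotvec(s["tcp_rot"]).as_matrix();p=s["position"]
    # lid surface: grey points within 70 mm of the tool axis, near the finger tips, in tool frame
    ok=(hsv[...,1]<70)&(hsv[...,2]>80)&(np.hypot(Q[...,0],Q[...,1])<.075)&(Q[...,2]>-.03)&(Q[...,2]<.05)&(f["depth"]>.02)
    a=Q[ok];best=None;rng=np.random.default_rng(0)
    for _ in range(200):
        t=a[rng.choice(len(a),3)];n=np.cross(t[1]-t[0],t[2]-t[0]);n/=np.linalg.norm(n)+1e-12
        i=abs((a-t[0])@n)<.0015
        if abs(n[2])>.7 and (best is None or i.sum()>best.sum()):best=i
    b=a[best];c=b.mean(0);n=np.linalg.svd(b-c)[2][2];n*=-np.sign(n[2])
    print("pts",len(a),len(b),"n tool",n,"n world",M@n,"tilt deg",np.degrees(np.arccos((M@n)[2])))
    return s,M,n,c,b
E
python3 - <<'E'
from lid import *
s,M,n,c,b=lid();p=s["position"]
print(p,s["contact_force"],s["finger_gap"])
# knob axis passes y=0 of tool; flange plane height beneath TCP axis
print("flange plane at tool axis z",(c@n)/n[2],"ext x,y",b.min(0),b.max(0))
E
```

```text
Traceback (most recent call last):
  File "lid.py", line 15, in lid
    b=a[best];c=b.mean(0);n=np.linalg.svd(b-c)[2][2];n*=-np.sign(n[2])
                            ~~~~~~~~~~~~~^^^^^
numpy._core._exceptions._ArrayMemoryError: Unable to allocate 13.3 GiB for an array with shape (42184, 42184) and data type float64
```

```bash
sed -i 's/svd(b-c)/svd(b-c,full_matrices=False)/' lid.py
python3 - <<'E'
from lid import *
s,M,n,c,b=lid();p=s["position"]
print(p,s["contact_force"],s["finger_gap"])
print("flange plane at tool axis z",(c@n)/n[2],"ext x,y",b.min(0),b.max(0))
e2=np.cross(n,[0,1,0]);e2/=np.linalg.norm(e2)
h=cv2.convexHull(np.c_[b@e2,b[:,1]].astype(np.float32))[:,0];q=circ(h);print("hull circle e2,y,r",q)
C=n*(c@n)+0;C=C+ (q[0]-C@e2)*e2;C[1]=q[1];print("C tool",C,"K tool",C+.016*n,"world C",p+M@C)
E
```

```text
pts 43645 42205 n tool [-0.4768 -0.0019 -0.879 ] n world [ 0.1649 -0.4476  0.8789] tilt deg 28.491782616729946
[ 0.5525 -0.0362  0.1661] [ 0.3019  0.1271 -1.3918] 0.2621785599702053
flange plane at tool axis z 0.009952128364468677 ext x,y [-0.0452 -0.0627 -0.0239] [0.0616 0.0611 0.0346]
hull circle e2,y,r [ 0.0029 -0.0009  0.0617]
C tool [ 0.0067 -0.0009  0.0063] K tool [-0.0009 -0.001  -0.0077] world C [ 0.5493 -0.0302  0.1598]
```

```bash
ls pics
```

```text
l1685.png
l1689.png
side0.png
top0.png
w1.png
w2.png
w3.png
w4.png
w5.png
```

Run:
```python
from h import *
from plant import robot
s=robot.get_state();h=np.array([.345,-.939,0]);x=-h;y=np.array([.939,.345,0]);T=np.array([.5603,-.2567,0])
off=.0009*x+.001*y-[0,0,.0077]
for nm,K in(("above",T+.015*h+[0,0,.126]),("touch",T+.015*h+[0,0,.106]),("level",T+[0,0,.081])): print(nm,K+off);go(s,K+off,y[:2])
```

```text
above [ 0.5661035 -0.2695949  0.1183   ]
tool x,y [-0.347  0.938  0.001] [ 0.938  0.347 -0.001] z [-0.002  0.    -1.   ] dp [-223.8  -68.2   47.6]
yaw 0.1
touch [ 0.5661035 -0.2695949  0.0983   ]
tool x,y [-0.347  0.938  0.001] [ 0.938  0.347 -0.001] z [-0.002  0.    -1.   ] dp [-223.8  -68.2   67.6]
yaw 0.1
level [ 0.5609285 -0.2555099  0.0733   ]
tool x,y [-0.347  0.938  0.001] [ 0.938  0.347 -0.001] z [-0.002  0.    -1.   ] dp [-208.8  -68.1   92.7]
yaw 0.1
```

servo_tool --pt "-10 -3 0" --pt "-25 -8 0" --pt "-30 -9 0" --pt "-30 -9 0" --pt "-30 -9 0" --pt "-30 -9 0" --pt "-30 -9 0" --pt "-25 -8 0" --pt "-13.5 -4 0" --pt "0 0 15" --pt "0 0 20" --pt "0 0 10" --pt "0 0 0" --pt "0 0 0" --pt "0 0 0" --yaw '[0,0,0,0,0,0,0,0,0,0,0,0,0,0,0]'

```text
time: 18.82
position: [0.5674, -0.2691, 0.1225]
tcp_rot: [1.794, 2.577, 0.0]
contact_force: [0.2, 0.9, -0.7]
finger_gap: 0.265
grasp_force: 39.3
```

Run:
```python
from lid import *
s,M,n,c,b=lid();p=s["position"];print(p,s["contact_force"],"flange at axis",(c@n)/n[2])
go(s,[.5661,-.2696,.0983]);go(s,[.5609,-.2555,.0733])
f=robot.grab_frame("side");cv2.imwrite("pics/s1.png",cv2.resize(f["pixels"][130:260,340:500,::-1],None,fx=4,fy=4))
```

```text
pts 43762 42205 n tool [-0.4767 -0.0017 -0.879 ] n world [ 0.1629 -0.4472  0.8795] tilt deg 28.419477710725904
[ 0.5674 -0.2691  0.1225] [ 0.1721  0.9054 -0.6683] flange at axis 0.010010900186459285
tool x,y [-0.347  0.938 -0.001] [0.938 0.347 0.001] z [ 0.001 -0.001 -1.   ] dp [ 0.  -1.4 24.2]
tool x,y [-0.347  0.938 -0.001] [0.938 0.347 0.001] z [ 0.001 -0.001 -1.   ] dp [15.1 -1.4 49.2]
```

View pics/s1.png

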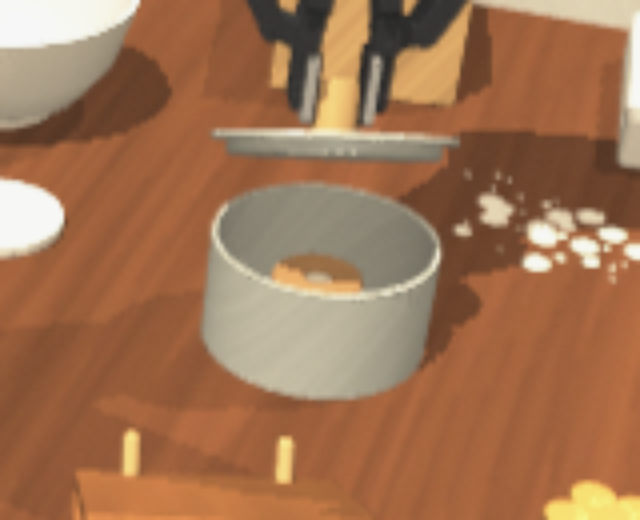

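Lid (335,140) hangs tilted over the tin (325,240), reel visible inside. Feel down.

servo_tool --pt "0 -1.4 8" --pt "0 0 6" --pt "0 0 4" --pt "0 0 2" --pt "0 0 1" --pt "0 0 0" --pt "0 0 0" --yaw '[0,0,0,0,0,0,0]'

```text
time: 19.8
position: [0.5658, -0.2696, 0.101]
tcp_rot: [1.795, 2.578, 0.0]
contact_force: [-0.4, -0.0, -1.9]
finger_gap: 0.266
grasp_force: 39.3
```

servo_tool --pt "0 0 1" --pt "0 0 1" --pt "0 0 1" --pt "0 0 0" --yaw '[0,0,0,0]'

```text
time: 20.3
position: [0.5659, -0.2698, 0.098]
tcp_rot: [1.794, 2.578, -0.0]
contact_force: [-0.4, 0.5, 0.6]
finger_gap: 0.266
grasp_force: 39.4
```

servo_tool --pt "1 0 1.2" --pt "1 0 1.2" --pt "1 0 1.2" --pt "1 0 1.2" --pt "1 0 1.2" --pt "0 0 0" --yaw '[0,0,0,0,0,0]'

```text
time: 21.05
position: [0.5646, -0.265, 0.0926]
tcp_rot: [1.794, 2.577, 0.0]
contact_force: [-0.2, 0.8, 5.6]
finger_gap: 0.266
grasp_force: 40.2
```

Run:
```python
from lid import *
s,M,n,c,b=lid();p=s["position"];print(p,s["contact_force"],s["moment"],"flange at axis",(c@n)/n[2])
go(s,[.5609,-.2555,.0733])
```

```text
pts 47636 44132 n tool [-0.3717 -0.0006 -0.9284] n world [ 0.1271 -0.348   0.9288] tilt deg 21.745725349872586
[ 0.5646 -0.265   0.0926] [-0.1766  0.8044  5.6189] [-0.2931  0.0338 -0.0213] flange at axis 0.00850837243660388
tool x,y [-0.347  0.938 -0.001] [0.938 0.347 0.001] z [ 0.002 -0.001 -1.   ] dp [10.3 -0.2 19.3]
```

servo_tool --pt "0.9 0 1.2" --pt "0.9 0 1.2" --pt "0.9 0 1.3" --pt "0.8 0 1.3" --pt "0.8 0 1.3" --pt "0.7 0 1.3" --pt "0.7 0 1.3" --pt "0 0 0" --yaw '[0,0,0,0,0,0,0,0]'

```text
time: 22.1
position: [0.5625, -0.2584, 0.0838]
tcp_rot: [1.793, 2.579, 0.002]
contact_force: [-1.4, 2.6, 7.2]
finger_gap: 0.263
grasp_force: 41.6
```

Run:
```python
from lid import *
s,M,n,c,b=lid();p=s["position"];print(p,s["contact_force"],s["moment"],"flange at axis",(c@n)/n[2])
e2=np.cross(n,[0,1,0]);e2/=np.linalg.norm(e2)
q=circ(cv2.convexHull(np.c_[b@e2,b[:,1]].astype(np.float32))[:,0]);C=n*(c@n);C=C+(q[0]-C@e2)*e2;C[1]=q[1];print("C world",p+M@C,"C tool",C,q[2])
go(s,[.5609,-.2555,.0733])
```

```text
pts 48795 45531 n tool [-0.2159  0.0005 -0.9764] n world [ 0.0747 -0.2027  0.9764] tilt deg 12.47529773118545
[ 0.5625 -0.2584  0.0838] [-1.3779  2.6195  7.2218] [0.1871 0.3482 0.0001] flange at axis 0.006856618912527085
C world [ 0.5617 -0.2592  0.0768] C tool [-0.0005 -0.001   0.007 ] 0.06176779259000689
tool x,y [-0.348  0.937  0.   ] [0.937 0.348 0.001] z [ 0.001  0.    -1.   ] dp [ 3.3 -0.5 10.5]
```

servo_tool --pt "0.8 0 1.2" --pt "0.7 -0.2 1.2" --pt "0.7 -0.2 1.2" --pt "0.6 0 1.2" --pt "0.5 0 1.2" --pt "0.3 0 1.0" --pt "0 0 0" --yaw '[0,0,0,0,0,0,0]'

```text
time: 23.02
position: [0.5607, -0.2546, 0.0767]
tcp_rot: [-1.793, -2.58, -0.002]
contact_force: [-1.9, 3.5, 8.1]
finger_gap: 0.259
grasp_force: 42.7
```

```bash
cat >> lid.py <<'E'
def rep():
    s,M,n,c,b=lid();p=s["position"];print(p,s["contact_force"],s["moment"])
    e2=np.cross(n,[0,1,0]);e2/=np.linalg.norm(e2)
    q=circ(cv2.convexHull(np.c_[b@e2,b[:,1]].astype(np.float32))[:,0]);C=n*(c@n);C=C+(q[0]-C@e2)*e2;C[1]=q[1];print("C world",p+M@C,"C tool",C,q[2])
    go(s,[.5609,-.2555,.0733])
E
python3 -c "from lid import *;rep()"
```

```text
pts 48372 45776 n tool [-0.0981 -0.001  -0.9952] n world [ 0.0327 -0.0934  0.9951] tilt deg 5.680472363072123
[ 0.5607 -0.2546  0.0767] [-1.9293  3.5415  8.1416] [0.4742 0.3735 0.0255]
C world [ 0.5609 -0.2581  0.0702] C tool [-0.0033 -0.001   0.0064] 0.061797367315588846
tool x,y [-0.349  0.937  0.001] [0.937 0.349 0.001] z [ 0.001  0.001 -1.   ] dp [-0.9 -0.2  3.4]
```

servo_tool --pt "0.8 0 0.8" --pt "0.7 0 0.8" --pt "0.6 0 0.8" --pt "0.5 0 0.8" --pt "0 0 0" --yaw '[0,0,0,0,0]'

```text
time: 23.7
position: [0.56, -0.2531, 0.0735]
tcp_rot: [1.793, 2.579, 0.001]
contact_force: [-2.1, 2.3, 6.9]
finger_gap: 0.262
grasp_force: 43.2
```

```bash
python3 -c "from lid import *;rep()"
```

```text
pts 48124 45659 n tool [-0.0479 -0.0003 -0.9989] n world [ 0.0153 -0.0452  0.9989] tilt deg 2.7374177146759435
[ 0.56   -0.2531  0.0735] [-2.1255  2.2992  6.8589] [0.0607 0.1934 0.0462]
C world [ 0.5607 -0.2578  0.0674] C tool [-0.0047 -0.001   0.0061] 0.06179932490184396
tool x,y [-0.348  0.937 -0.   ] [0.937 0.348 0.001] z [ 0.001  0.    -1.   ] dp [-2.6  0.   0.2]
```

servo_tool --pt "0.6 0 0.7" --pt "0.5 0 0.7" --pt "0.3 0 0.6" --pt "0 0 0.4" --pt "0 0 0" --yaw '[0,0,0,0,0]'

```text
time: 24.38
position: [0.5595, -0.2519, 0.0712]
tcp_rot: [1.793, 2.578, 0.001]
contact_force: [-1.6, 1.8, 6.0]
finger_gap: 0.262
grasp_force: 43.6
```

```bash
python3 -c "from lid import *;rep()"
```

```text
pts 47833 45452 n tool [-0.0104  0.0005 -0.9999] n world [ 0.0029 -0.0094  1.    ] tilt deg 0.5657347946578001
[ 0.5595 -0.2519  0.0712] [-1.6004  1.807   6.0291] [-0.0117  0.2631  0.0427]
C world [ 0.5605 -0.2575  0.0653] C tool [-0.0056 -0.001   0.0059] 0.061753151092872466
tool x,y [-0.348  0.937 -0.001] [0.937 0.348 0.001] z [ 0.001 -0.    -1.   ] dp [-3.8  0.1 -2.1]
```

servo_tool --pt "0 0 0.4" --pt "0 0 0.3" --pt "0 0 0" --yaw '[0,0,0]'

```text
time: 24.8
position: [0.5593, -0.2516, 0.0705]
tcp_rot: [1.793, 2.579, 0.001]
contact_force: [-1.0, 2.9, 6.9]
finger_gap: 0.262
grasp_force: 43.9
```

servo_tool --pt "0 0 0.4" --pt "0 0 0.2" --pt "0 0 0" --yaw '[0,0,0]'

```text
time: 25.18
position: [0.5593, -0.2516, 0.0704]
tcp_rot: [1.793, 2.579, 0.0]
contact_force: [-3.9, 2.9, 11.9]
finger_gap: 0.268
grasp_force: 44.4
```

Firm stop now: 12 N with the height no longer changing. Hold it for over half a second, then check.

servo_tool --pt "0 0 0.1" --pt "0 0 0" --pt "0 0 0" --pt "0 0 0" --pt "0 0 0" --pt "0 0 0" --pt "0 0 0" --yaw '[0,0,0,0,0,0,0]'

```text
time: 26.05
position: [0.5594, -0.2516, 0.0704]
tcp_rot: [1.793, 2.579, 0.0]
contact_force: [-4.5, 2.9, 13.9]
finger_gap: 0.267
grasp_force: 44.4
```

```bash
python3 -c "from lid import *;rep()"
```

```text
pts 47621 45194 n tool [ 0.0003  0.0012 -1.    ] n world [0.0004 0.0009 1.    ] tilt deg 0.05791827584760347
[ 0.5594 -0.2516  0.0704] [-4.5327  2.9061 13.8543] [0.2229 0.8384 0.0389]
C world [ 0.5603 -0.257   0.0647] C tool [-0.0054 -0.001   0.0057] 0.0613930832485384
tool x,y [-0.348  0.937 -0.   ] [0.937 0.348 0.001] z [ 0.001 -0.    -1.   ] dp [-4.2  0.1 -2.9]
```

Level and seated (flange top at 0.065 m, tilt 0.06°). Let go and rise.

servo_tool --pt "0 0 0" --pt "0 0 0" --pt "0 0 0" --pt "0 0 0" --pt "0 0 0" --pt "0 0 -5" --pt "0 0 -15" --pt "0 0 -30" --pt "0 0 -40" --pt "0 0 -30" --pt "0 0 0" --pt "0 0 0" --yaw '[0,0,0,0,0,0,0,0,0,0,0,0]' --gripper 50

```text
time: 27.6
position: [0.5585, -0.2527, 0.189]
tcp_rot: [1.795, 2.578, -0.001]
contact_force: [-0.5, -0.3, 0.4]
finger_gap: 0.587
grasp_force: 0.0
```

Run:
```python
from lid import *
s=robot.get_state();f=robot.grab_frame("wrist");print(s["position"],s["contact_force"])
T=np.eye(4);T[:3,:3]=R.from_rotvec(s["tcp_rot"]).as_matrix();T[:3,3]=s["position"]
P=cloud(f,T@f["tool_from_camera"]).reshape(-1,3);r=np.hypot(P[:,0]-.5603,P[:,1]+.257)
b=P[(abs(P[:,2]-.065)<.008)&(r<.058)&(r>.016)];c=b.mean(0);n=np.linalg.svd(b-c,full_matrices=False)[2][2]
print(c,"n",n,"knob top",np.percentile(P[r<.009][:,2],90))
g=robot.grab_frame("side");cv2.imwrite("pics/s2.png",g["pixels"][:,:,::-1])
```

```text
[ 0.5585 -0.2527  0.189 ] [-0.4904 -0.3107  0.4193]
[ 0.5592 -0.2541  0.0647] n [-0.0002 -0.0011 -1.    ] knob top 0.0935015720876206
```

View pics/s2.png

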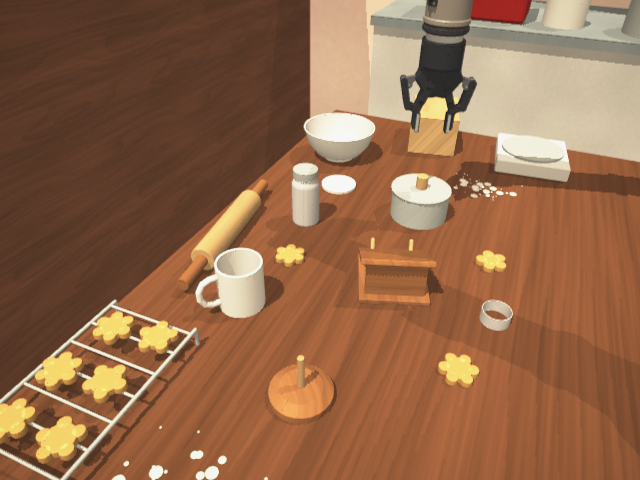

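The lid sits level on the tin at (421,200), the spindle at (300,390) is empty, the mug (240,283) and shaker (306,195) have not moved, and the gripper is clear.

```bash
python3 -c "from plant import robot;print(robot.sign_off())"
```

```text
the job is handed in; nothing more can be done
None
```

Job handed in at about 28 s: the reel is in the tin, the lid was pressed home with about 12–14 N and measures level and seated after release, and the mug and shaker were left alone.

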